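# Probe the marked spot on a clamped stone tablet

## Task

Press the red-handled clamp lever down so that its rubber foot grips the stone tablet, then take the spring-plunger hardness gauge from its wooden holder. Set the brass plunger on the centre of the blue ring, hold the gauge square to the tablet's sloping face and press gently until the plunger is about half-way in. Finish while holding the gauge there like that; leave the tablet where it lies and the other things on the bench alone.

Things in the scene. Friction and masses are not known exactly. Their poses are not given: they have to be found in the camera images.
- rest: fixed plywood rest, 150 (x) x 200 (y) mm, origin under the centre of its base. Its bed slopes by 0.26 rad (15 degrees): low edge with a ledge at its own -x side, rising to +x, 42 mm high above the origin. At its -y side is a grey clamp head with the lever, highest fixed part about 95 mm above the bench. Place and yaw vary (yaw up to 0.35 rad either way)
- lever (a joint): clamp lever's hinge, rad. 0: fully down, bar parallel to the bed, rubber foot on the tablet, which stops it; larger: raised (starts 0.70 to 1.05). Friction keeps it where it is left (about 1.5 N at the handle moves it). Pushed down firmly (5 to 20 N at the handle) it goes on gripping the tablet when let go
- lever_hinge (a point): point on the lever's pivot axis, fixed on the rest, with the rest's axes; the pivot runs along y. At angle q the lever's bar runs from here along (-cos(q-0.26), 0, sin(q-0.26)) in the rest's axes: steel bar 12 mm wide, 8 mm thick up to 82 mm out, then a red round handle 16 mm thick up to 126 mm. The foot is 55 mm from the pivot on a side arm to +y
- lever_grip (a point): upper side of the lever's red handle, 100 mm from the pivot and 8 mm above the bar's centre line: the place to push down
- tablet: loose reddish sandstone tablet, 100 x 110 x 20 mm, 0.5 kg, lying on the sloping bed against the ledge. Origin at the centre of its underside; x up the slope, z square to its face
- mark (a point): centre of the blue ring (20 mm outside, with a blue dot in the middle) on the tablet's upper face; z points out of the face, square to it, x up the slope. The two plain red dots are old test spots, not to be used
- holder: fixed dark wooden block, 74 x 74 x 55 mm, with a vertical 23.5 mm hole in the middle of its top in which the gauge stands upright. Origin at the centre of its underside
- gauge: loose upright hardness gauge, 0.16 kg; origin at the end of its steel nose, z up to the cap. Nose 20 mm thick (0 to 30 mm, in the holder's hole), collar 34 mm thick (30 to 38, rests on the holder), grey square grip 28 x 28 mm (38 to 106), cap 24 mm thick (to 113). The plunger sticks out 18 mm below the nose. In the holder the origin is 25 mm above the bench; lift by 60 mm or more to clear it
- gauge_center (a point): middle of the gauge's square grip, 72 mm from the gauge's origin and 90 mm from the free plunger tip; the place to grasp. Its x and y axes are square to the grip's faces
- plunger (a joint): how far the plunger is pushed in, m: 0 free, 0.010 fully in. Spring: 1.2 N to start, 4.2 N half-way (0.005), 7.2 N fully in
- gauge_tip (a point): rounded tip (8 mm thick) of the brass plunger, on the gauge's axis; z along the gauge towards its cap
- mallet: round wooden carver's mallet lying on the bench, 80 x 234 x 87 mm; bystander, leave it alone
- offcut: broken piece of red sandstone, 30 x 58 x 38 mm; bystander, leave it alone
- cup: grey metal cup with a handle, 76 x 101 x 89 mm; bystander, leave it alone
- square: try square with wooden stock and steel blade, 168 x 100 x 16 mm; bystander, leave it alone
- sanding: sanding block, 62 x 100 x 33 mm; bystander, leave it alone
Not all that is in view belongs to the job. What is shaped like the gauge but green or pink is not meant.

How it is judged:
By the outcome, as a careful person would: the job done as asked, in the order asked, and still so for the second after the job is handed in, while the arm keeps its last pose, push and grip.
It also fails if it takes over 58 s, if anything falls off the work surface, if the arm or the gripper's body presses on something with over 40 N, if the wrist force passes 120 N, or if a joint passes its speed limit or range.

## Robot

A 6-joint arm with a two-finger parallel gripper is mounted at the origin on a cart in front of the work surface, level with it; the furniture and walls round the work are solid. World frame = base frame: x ahead of the robot, y to its left, z up, the work surface at z = 0. Lengths are in m, angles in rad, forces in N, time in s.
With the tool pointing down it reaches from about 0.325 to 0.775 m from the base axis. Payload 5.5 kg.
Tool frame: the origin (TCP) lies between the finger pads; the fingertips stand 8 mm ahead of it and the grasp point (between the pads) lies 11 mm behind it (tcp_to_tips is the distance from the TCP to the fingertips, in m); z points along the fingers, y is the direction in which the jaws open and shut (so a half turn about z gives the same grasp; the last joint's range is limited). The gripper opens to 88 mm and grips with 3 to 60 N. Pads are 20 mm wide; open, the fingers measure 115 mm over their backs; the gripper's body (75 mm by 178 mm) begins 61 mm behind the grasp point.
Start: joints at [1.127, 0.091, 1.231, -0, 1.82, -0.057], TCP at [0.226, 0.556, 0.231] pointing down, gripper open.
Joint ranges: [-2.87, 2.87], [-0.86, 2.18], [0.17, 2.46], [-1.51, 4.65], [0.06, 2.69], [-2.65, 2.65]. Speed limits (rad/s): [2.57, 2.57, 3.01, 3.14, 3.14, 3.14].

## Interface

Orientations are given as a unit quaternion [w, x, y, z].
In Python, from bench import * gives the robot as it stands. Calls block until the motion is done:
- move_to(position, orientation): joint-space move of the TCP to a pose.
- move_l(position, speed=0.15, orientation=None): straight line of the TCP; orientation=None keeps the orientation; speed is the mean speed in m/s.
- movej(angles): joint-space move.
- gripper_open() and close(): open the fingers fully, or close them until they stop; the grip force is fixed at half the most.
- hold(seconds).
- inverse_kinematics(position, orientation): joint angles nearest the present ones, or None.
- state(): the state.
- get_image(name): name is "scene" or "top" or "wrist"; returns a dict with "frame" (400x640x3 uint8, blue, green, red), "depth" (400x640 float32, m along the optical axis (not along the pixel's ray), 0 where there is no reading), "camera_matrix" (3x3 intrinsics, pixels), "k1" (the pictures are not rectified: a ray, as slopes to the right and down, at radius r is drawn at 1 + k1 r^2 times it, then the intrinsics apply), "view" (4x4, takes a point from world to camera coordinates). Camera axes: x right, y up, looking along -z (the intrinsics and any distortion apply to the point x, -y, -z); pixel columns grow to the right and rows downward; lengths in m; the calibration is good to about 2 mm. A picture is of the moment at which its call begins.
A pose or a line that the arm cannot do raises IKError and nothing moves.
- job_done(): hands the job in, once; it reports no verdict.
The state is a dict: "time": time; "joint_pos": joint angles; "dq": joint speeds; "joint_torque": joint torques, N m; "ee_pos": TCP position; "ee_rot": TCP orientation; "ft_force": force on the tool from outside, world axes, zero at the start; "moment": the same for the moment, N m; "finger_gap": finger opening in m.
Only numpy, scipy, OpenCV 4.12 (cv2) and the standard library are available. Lean on these libraries where they do the work, as an engineer would, in place of code of your own. Each camera call takes 0.05 s, during which the arm holds its last target.

## Working session

There is one attempt and no reset: what is moved stays moved. The work goes in short steps, each a Python script; the robot and the scene stay as the last script left them, time stands still between calls to the robot, and variables do not carry over. Pictures are saved under pics/ and viewed, and the job is handed in when it is done.

```bash
ls; mkdir -p pics
cat > h.py <<'E'
from bench import *
import numpy as np, cv2
from scipy.spatial.transform import Rotation as R
def snap(n,tag):
    d=get_image(n); cv2.imwrite(f'pics/{tag}.png',d['frame']); np.savez(f'pics/{tag}.npz',**{k:np.asarray(v) for k,v in d.items()}); return d
def load(tag):
    return dict(np.load(f'pics/{tag}.npz'))
def ray(d,u,v):
    K=np.asarray(d['camera_matrix']);k1=float(d['k1']);V=np.asarray(d['view'])
    p=np.array([(u-K[0,2])/K[0,0],(v-K[1,2])/K[1,1]]);q=p.copy()
    for _ in range(20): q=p/(1+k1*(q@q))
    c=np.array([q[0],-q[1],-1.]); Rm=V[:3,:3]; return -Rm.T@V[:3,3], Rm.T@c
def onz(d,u,v,z):
    o,r=ray(d,u,v); return o+r*(z-o[2])/r[2]
def dep(d,u,v,w=1):
    D=d['depth'][int(v)-w:int(v)+w+1,int(u)-w:int(u)+w+1]; D=D[D>0]
    o,r=ray(d,u,v); return o+r*np.median(D)
def proj(d,P):
    K=np.asarray(d['camera_matrix']);k1=float(d['k1']);V=np.asarray(d['view'])
    c=V[:3,:3]@np.asarray(P)+V[:3,3]; q=np.array([c[0],-c[1]])/-c[2]; q=q*(1+k1*(q@q)); return K[0,0]*q[0]+K[0,2],K[1,1]*q[1]+K[1,2]
E
python3 - <<'E'
from h import *
for n in ['scene','top','wrist']: snap(n,n+'0')
s=state(); print(s)
E
```

```text
pics
{'time': 0.15, 'joint_pos': array([ 1.12728287e+00,  9.17280797e-02,  1.23159853e+00, -4.96349191e-05,
        1.81976118e+00, -5.66983621e-02]), 'dq': array([-0.00035331, -0.00154875, -0.00352294,  0.00242691,  0.00052596,
        0.00072172]), 'joint_torque': array([ 1.47161587e-03, -4.47046101e+01, -4.06905591e+01,  6.98935543e-02,
        2.74482532e-02, -1.20960085e-04]), 'ee_pos': array([0.22627634, 0.55548567, 0.22974741]), 'ee_rot': array([-1.61720254e-04,  1.92209946e-01,  9.81353544e-01, -7.30264959e-04]), 'ft_force': array([-0.58764637, -0.51540161, -0.64607947]), 'moment': array([-0.00316318,  0.01682883,  0.01447304]), 'finger_gap': 0.08791711982546549}
```

View pics/scene0.png

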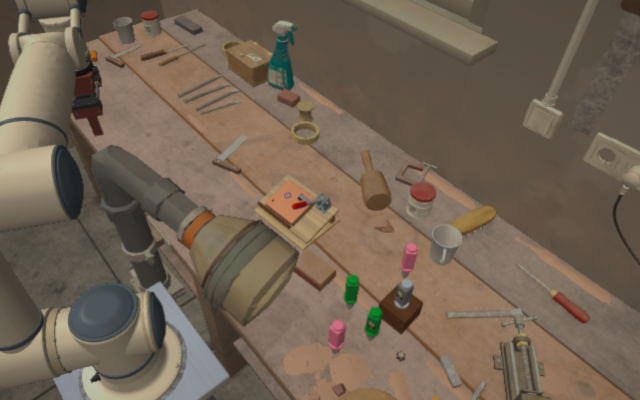

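View pics/top0.png

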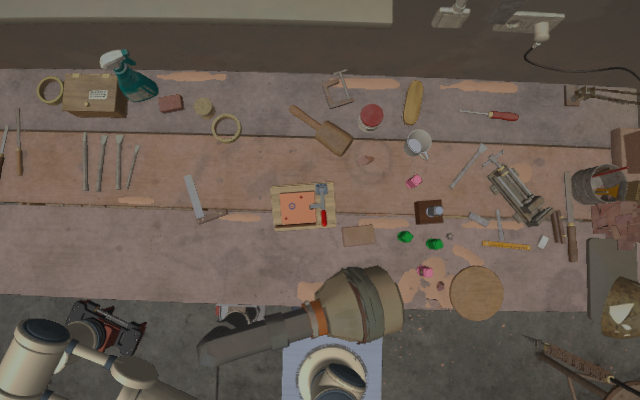

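View pics/wrist0.png

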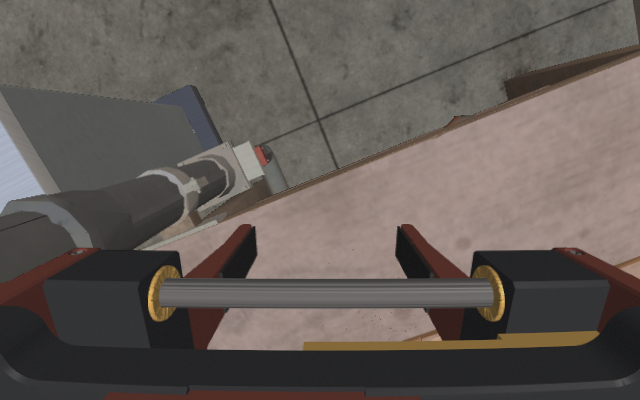

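Run:
```python
from h import *
t=load('top0');s=load('scene0')
a=cv2.resize(t['frame'][165:285,255:455],None,fx=4,fy=4,interpolation=cv2.INTER_CUBIC);cv2.imwrite('pics/c1.png',a)
a=cv2.resize(s['frame'][160:350,250:450],None,fx=3,fy=3,interpolation=cv2.INTER_CUBIC);cv2.imwrite('pics/c2.png',a)
for n,u,v in [('gauge',432,211),('ring',292,206),('handle',324,218),('bench',360,215),('holder',421,213),('g1',405,237),('g2',435,243),('p1',414,181),('p2',426,271)]:
    print(n,dep(t,u,v).round(3), ray(t,u,v)[0].round(2))
for n,u,v in [('gauge',404,286),('ring',289,195),('bench',375,240)]: print(n,dep(s,u,v).round(3), ray(s,u,v)[0].round(2))
```

```text
gauge [ 0.54  -0.282  0.116] [0.47 0.05 1.24]
ring [0.546 0.139 0.062] [0.47 0.05 1.24]
handle [0.509 0.039 0.139] [0.47 0.05 1.24]
bench [ 0.527 -0.08  -0.002] [0.47 0.05 1.24]
holder [ 0.537 -0.266  0.053] [0.47 0.05 1.24]
g1 [ 0.461 -0.199  0.129] [0.47 0.05 1.24]
g2 [ 0.446 -0.288  0.127] [0.47 0.05 1.24]
p1 [ 0.627 -0.224  0.129] [0.47 0.05 1.24]
p2 [ 0.364 -0.261  0.131] [0.47 0.05 1.24]
gauge [ 0.532 -0.297  0.138] [-0.01 -0.6   1.04]
ring [0.552 0.138 0.062] [-0.01 -0.6   1.04]
bench [ 0.664 -0.098 -0.   ] [-0.01 -0.6   1.04]
```

View pics/c1.png

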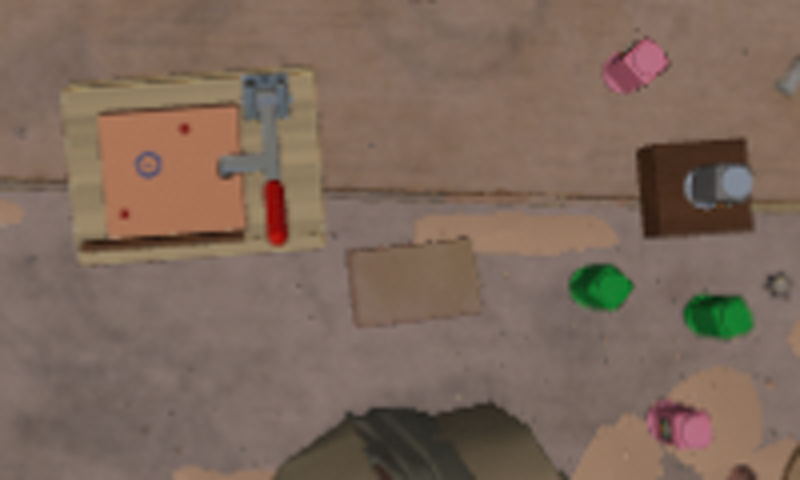

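View pics/c2.png

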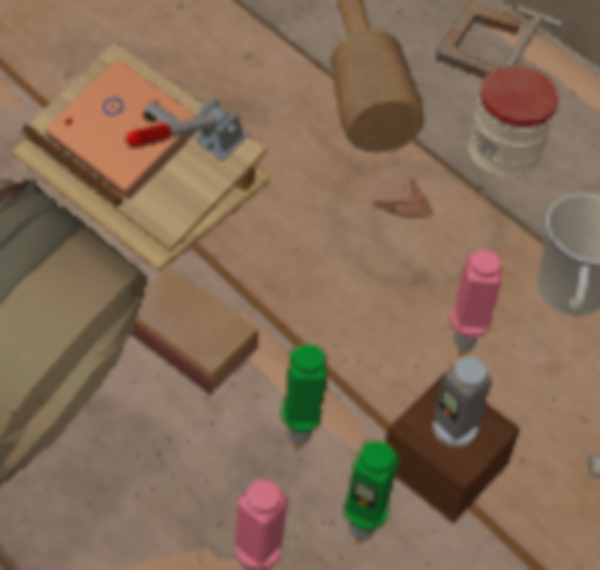

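Run:
```python
from h import *
from numpy.linalg import svd,norm
for tag in ['top0','scene0']:
    d=load(tag);f=d['frame'];hsv=cv2.cvtColor(f,cv2.COLOR_BGR2HSV);H,S,V=[hsv[...,i].astype(int) for i in range(3)]
    roi=np.zeros(H.shape,bool)
    if tag=='top0': roi[170:240,262:345]=1
    else: roi[165:250,250:345]=1
    red=roi&((H<6)|(H>174))&(S>200)
    tab=roi&(H>=3)&(H<14)&(S>110)&(V>150)&~red
    blue=roi&(H>100)&(H<140)&(S>50)
    n,l,st,c=cv2.connectedComponentsWithStats(tab.astype(np.uint8)); i=1+np.argmax(st[1:,4]);tab=l==i
    for nm,m in [('red',red),('blue',blue)]:
        n,l,st,c=cv2.connectedComponentsWithStats(m.astype(np.uint8),connectivity=8)
        print(tag,nm,[(st[k].tolist(),c[k].round(1).tolist()) for k in range(1,n) if st[k,4]>3])
    m=cv2.erode(tab.astype(np.uint8),np.ones((3,3)))>0
    vv,uu=np.nonzero(m); P=np.array([dep(d,u,v,0) if d['depth'][v,u]>0 else [np.nan]*3 for u,v in zip(uu,vv)]);P=P[~np.isnan(P[:,0])]
    for _ in range(3):
        c0=P.mean(0);U,s,Vt=svd(P-c0,full_matrices=False);nv=Vt[2]*np.sign(Vt[2,2]);r=(P-c0)@nv;P=P[abs(r)<max(2.5*r.std(),1e-4)]
    print('plane',c0.round(4),nv.round(4),'tilt',np.arccos(nv[2]).round(4),'yaw',np.arctan2(-nv[1],-nv[0]).round(4),'rms',r.std().round(4),len(P))
    cn=max(cv2.findContours(cv2.morphologyEx(tab.astype(np.uint8),cv2.MORPH_CLOSE,np.ones((5,5))),0,1)[0],key=cv2.contourArea)
    pts=[]
    for u,v in cn[:,0]:
        o,q=ray(d,u,v); pts.append(o+q*((c0-o)@nv)/(q@nv))
    yaw=np.arctan2(-nv[1],-nv[0]); pts=np.array(pts)
    ex=np.cross([0,0,1],nv); 
    y=np.array([0,1,0])-nv*nv[1];y/=norm(y);x=np.cross(y,nv)
    q=np.c_[(pts-c0)@x,(pts-c0)@y].astype(np.float32); rr=cv2.minAreaRect(q*1000); print('rect',rr)
    print(cv2.boxPoints(rr).round(0).tolist(), 'x',x.round(3),'y',y.round(3))
    # ring
    vv,uu=np.nonzero(blue)
    print('bluemean',uu.mean(),vv.mean())
```

```text
top0 red [([322, 210, 5, 16, 59], [323.6, 217.8])]
top0 blue []
plane [0.5403 0.122  0.0599] [-0.2585 -0.0275  0.9656] tilt 0.2629 yaw 0.106 rms 0.0021 716
rect ((0.9861679077148438, -0.21385574340820312), (95.98492431640625, 105.95301818847656), 5.569185733795166)
[[-52.0, 48.0], [-42.0, -58.0], [54.0, -48.0], [44.0, 57.0]] x [0.966 0.    0.259] y [-0.007  1.     0.027]
bluemean 308.4 192.6
scene0 red [([293, 202, 14, 7, 57], [299.0, 204.6])]
scene0 blue []
plane [0.5333 0.1272 0.0579] [-0.2524 -0.0287  0.9672] tilt 0.2568 yaw 0.1131 rms 0.0022 636
rect ((8.575458526611328, -4.520900726318359), (98.24581146240234, 107.84259033203125), 5.965195655822754)
[[-46.0, 44.0], [-35.0, -63.0], [63.0, -53.0], [52.0, 54.0]] x [ 0.968 -0.     0.252] y [-0.007  1.     0.028]
bluemean nan nan<stdin>:31: RuntimeWarning: Mean of empty slice.
  ret = ret.dtype.type(ret / rcount)
```

Run:
```python
from h import *
t=load('top0');s=load('scene0')
def tri(a,b):
    o1,r1=ray(t,*a);o2,r2=ray(s,*b);r1/=np.linalg.norm(r1);r2/=np.linalg.norm(r2)
    A=np.c_[r1,-r2];k=np.linalg.lstsq(A,o2-o1,rcond=None)[0];p,q=o1+k[0]*r1,o2+k[1]*r2
    return (p+q)/2,np.linalg.norm(p-q)
print('handle',tri((323.6,217.8),(299,204.6)))
for d in (t,s):
    f=d['frame'];hsv=cv2.cvtColor(f,cv2.COLOR_BGR2HSV);m=((hsv[...,0]<6)|(hsv[...,0]>174))&(hsv[...,1]>200)
    box=(slice(205,230),slice(315,330)) if d is t else (slice(198,212),slice(288,312))
    mm=np.zeros(m.shape,bool);mm[box]=m[box]
    vv,uu=np.nonzero(mm);P=[dep(d,u,v,0) for u,v in zip(uu,vv) if d['depth'][v,u]>0];P=np.array(P);P=P[P[:,2]>.09];print(P.mean(0).round(4),P.min(0).round(3),P.max(0).round(3))
    c=P.mean(0);v=np.linalg.svd(P-c)[2][0];print(v.round(3))
# gauge
for tag,d,(u0,u1,v0,v1) in [('t',t,(412,448,198,226)),('s',s,(375,425,270,330))]:
    a=cv2.resize(d['frame'][v0:v1,u0:u1],None,fx=14,fy=14,interpolation=cv2.INTER_CUBIC)[:580,:780];cv2.imwrite(f'pics/g{tag}.png',a)
# camera-in-tool of wrist
w=load('wrist0');V=w['view'];o=-V[:3,:3].T@V[:3,3];st=state();q=st['ee_rot'];Rt=R.from_quat(np.r_[q[1:],q[0]]).as_matrix()
print('cam in tool',Rt.T@(o-st['ee_pos']),'\n',Rt.T@V[:3,:3].T,w['camera_matrix'],w['k1'])
```

```text
handle (array([0.50948577, 0.04062774, 0.13401662]), np.float64(0.0008643203179712375))
[0.5098 0.0405 0.1384] [0.489 0.033 0.127] [0.533 0.046 0.149]
[-0.914 -0.057  0.403]
[0.5067 0.0376 0.1385] [0.486 0.032 0.126] [0.531 0.045 0.15 ]
[-0.897 -0.076  0.436]
cam in tool [ 0.06869745  0.00094909 -0.15484318] 
 [[ 1.01007768e-03  9.66868350e-01  2.55273526e-01]
 [ 9.99999283e-01 -1.14088158e-03  3.64336012e-04]
 [ 6.43501824e-04  2.55272975e-01 -9.66868809e-01]] [[278.46831788   0.         325.85225152]
 [  0.         278.46831788 199.53906084]
 [  0.           0.           1.        ]] -0.03557150725914983
```

View pics/gt.png

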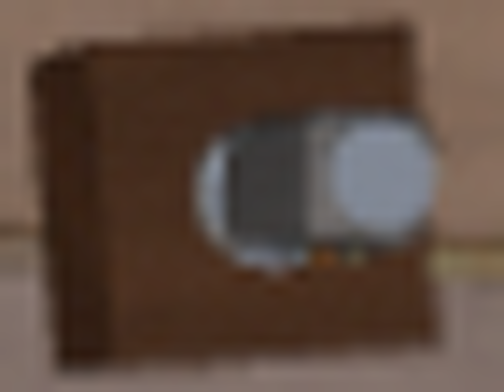

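```bash
cat >> h.py <<'E'
def quat(zdir,ydir):
    z=np.asarray(zdir,float);z/=np.linalg.norm(z);y=np.asarray(ydir,float);y=y-z*(y@z);y/=np.linalg.norm(y);x=np.cross(y,z)
    q=R.from_matrix(np.c_[x,y,z]).as_quat();return np.r_[q[3],q[:3]]
yaw=0.10
rx=np.array([np.cos(yaw),np.sin(yaw),0]);ry=np.array([-np.sin(yaw),np.cos(yaw),0])
E
python3 - <<'E'
from h import *
q=quat([0,0,-1],rx)
print(inverse_kinematics([.5,.05,.27],q))
move_to([.5,.05,.27],q)
snap('wrist','w1'); s=state();print(s['time'],s['ee_pos'],s['ft_force'],s['joint_pos'].round(2))
E
```

```text
[ 3.19543879e-02 -1.58756375e-01  1.40504719e+00 -4.44089210e-16
  1.89530183e+00 -6.80456121e-02]
2.275 [0.49995315 0.05079443 0.26989604] [ 0.22398401  0.64389746 -0.01925278] [ 0.03 -0.16  1.41  0.    1.9  -0.07]
```

View pics/w1.png

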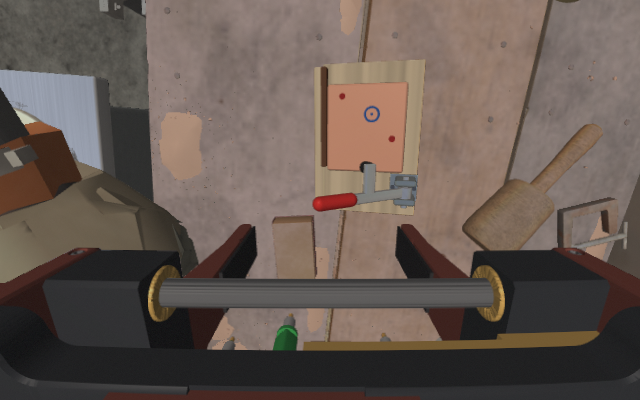

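Run:
```python
from h import *
d=load('w1');f=d['frame'];hsv=cv2.cvtColor(f,cv2.COLOR_BGR2HSV).astype(int);H,S,V=hsv[...,0],hsv[...,1],hsv[...,2]
roi=np.zeros(H.shape,bool);roi[55:220,305:430]=1
red=roi&((H<6)|(H>174))&(S>200);red[:180]=0
blue=roi&(H>100)&(H<140)&(S>60)&(V<200);blue[:,:350]=0;blue[140:]=0
tab=roi&(H>=3)&(H<14)&(S>90)&(V>150)
n,l,st,c=cv2.connectedComponentsWithStats(tab.astype(np.uint8)); tab=l==1+np.argmax(st[1:,4])
m=cv2.erode(tab.astype(np.uint8),np.ones((3,3)))>0
P=np.array([dep(d,u,v,0) for v,u in zip(*np.nonzero(m)) if d['depth'][v,u]>0])
for _ in range(4):
    c0=P.mean(0);nv=np.linalg.svd(P-c0,full_matrices=False)[2][2];nv*=np.sign(nv[2]);r=(P-c0)@nv;P=P[abs(r)<max(2.5*r.std(),1e-4)]
print('plane',c0.round(4),nv.round(4),'tilt',np.arccos(nv[2]),'yaw',np.arctan2(-nv[1],-nv[0]),r.std(),len(P))
cn=max(cv2.findContours(cv2.morphologyEx(tab.astype(np.uint8),cv2.MORPH_CLOSE,np.ones((7,7))),0,1)[0],key=cv2.contourArea)
def onp(u,v):
    o,q=ray(d,u,v);return o+q*((c0-o)@nv)/(q@nv)
pts=np.array([onp(*p) for p in cn[:,0]])
y=np.array([0,1,0])-nv*nv[1];y/=np.linalg.norm(y);x=np.cross(y,nv)
rr=cv2.minAreaRect((np.c_[(pts-c0)@x,(pts-c0)@y]*1000).astype(np.float32));print(rr)
print('tablet centre',c0+x*rr[0][0]/1e3+y*rr[0][1]/1e3)
vv,uu=np.nonzero(blue);cc,cr=cv2.minEnclosingCircle(np.c_[uu,vv].astype(np.float32));(ec,ea,_)=cv2.fitEllipse(max(cv2.findContours(blue.astype(np.uint8),0,1)[0],key=cv2.contourArea))
print('blue',len(uu),uu.mean(),vv.mean(),cc,cr,ec,ea)
print('ring',onp(*ec),'depth',dep(d,*ec,3), 'size',np.linalg.norm(onp(ec[0]-ea[0]/2,ec[1])-onp(ec[0]+ea[0]/2,ec[1])))
t=load('top0');o,q=ray(t,292,206);print('top crop ring (148,164)->',255+148/4,165+164/4, (lambda o,q:o+q*((c0-o)@nv)/(q@nv))(*ray(t,255+147.5/4-.4,165+163.5/4-.4)))
P=np.array([dep(d,u,v,0) for v,u in zip(*np.nonzero(red)) if d['depth'][v,u]>0]);P=P[P[:,2]>.1];vv,uu=np.nonzero(red)
v=np.linalg.svd(P-P.mean(0))[2][0];print('red',uu.min(),uu.max(),uu.mean(),vv.mean(),P.mean(0),P.min(0),P.max(0),v)
for u,w in [(403,190),(410,182),(398,186),(410,200),(370,170),(385,196),(360,200)]: print((u,w),dep(d,u,w,1).round(4))
cv2.imwrite('pics/w1c.png',cv2.resize(f[55:225,300:435],None,fx=4.4,fy=3.5,interpolation=cv2.INTER_CUBIC) if 0 else cv2.resize(f[55:225,300:435],None,fx=3.5,fy=3.5,interpolation=cv2.INTER_CUBIC))
```

```text
plane [0.544  0.1256 0.0616] [-0.2547 -0.0256  0.9667] tilt 0.25889866847519216 yaw 0.10030595981108945 0.0007327039122220165 5634
((-1.0699882507324219, -2.153644561767578), (97.8804702758789, 107.28913879394531), 5.615146636962891)
tablet centre [0.54293074 0.12345223 0.06124132]
blue 82 371.5121951219512 113.76829268292683 (371.6190490722656, 113.84920501708984) 8.014548301696777 (371.4045104980469, 113.68019104003906) (14.63964557647705, 15.355355262756348)
ring [0.54900316 0.14141519 0.06331786] depth [0.54893091 0.14138752 0.06379259] size 0.018162921562567366
top crop ring (148,164)-> 292.0 206.0 [0.54759789 0.14017767 0.06291474]
red 314 355 335.96190476190475 201.21904761904761 [0.51287705 0.0446173  0.13885088] [0.48958945 0.03612605 0.12662938] [0.53419494 0.04973655 0.14935039] [ 0.89347571  0.14080652 -0.42646767]
(403, 190) [0.5954 0.0552 0.0942]
(410, 182) [0.6019 0.066  0.0952]
(398, 186) [0.5897 0.0587 0.09  ]
(410, 200) [0.6064 0.0435 0.0938]
(370, 170) [0.5482 0.0781 0.1148]
(385, 196) [0.5719 0.048  0.1056]
(360, 200) [0.5405 0.0443 0.1222]
```

View pics/w1c.png

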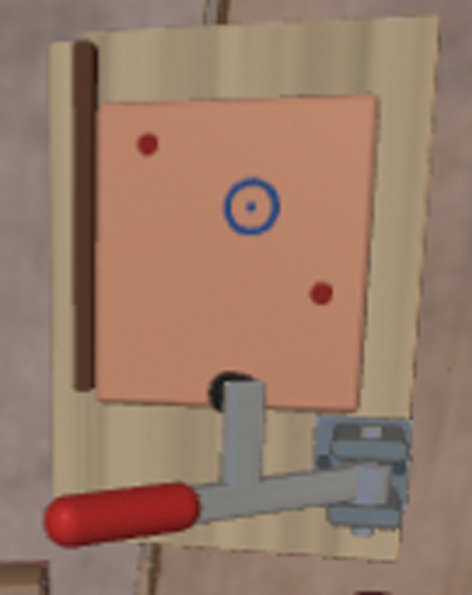

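```bash
cat >> h.py <<'E'
hinge=np.array([.6025,.052,.0877]); nrm=np.array([-np.sin(.26)*rx[0],-np.sin(.26)*rx[1],np.cos(.26)])
def grip(q,up=0.0):
    a=q-.26; return hinge+.1*(-np.cos(a)*rx+np.sin(a)*np.array([0,0,1]))+.008*(np.sin(a)*rx+np.cos(a)*np.array([0,0,1]))+nrm*(.008+up)
E
python3 - <<'E'
from h import *
q=quat(-nrm,rx)
close()
f0=state()['ft_force']
move_to(grip(.70,.03),q)
f0=state()['ft_force'];print(state()['time'],f0)
for k in [.6,.45,.3,.17,.08,.04]:
    move_l(grip(k),.12); s=state(); print(k,round(s['time'],2),(s['ft_force']-f0).round(2),s['ee_pos'].round(4))
    if np.linalg.norm(s['ft_force']-f0)>12: break
snap('wrist','w2');snap('scene','s2')
E
```

```text
4.0917 [-0.51820643  0.49715177  0.18875297]
0.6 4.56 [ 0.37 -0.11 -0.57] [0.51   0.0428 0.1374]
0.45 4.83 [ 1.18 -0.62  0.46] [0.5043 0.0422 0.1226]
0.3 5.11 [ 0.07 -1.5  -0.64] [0.5011 0.0419 0.1073]
0.17 5.37 [ 0.18 -0.96  0.51] [0.5003 0.0418 0.0941]
0.08 5.62 [ 0.18 -0.75 -0.95] [0.5009 0.0418 0.085 ]
0.04 5.87 [ 0.18 -0.2  -0.29] [0.5016 0.0419 0.0813]
```

View pics/w2.png

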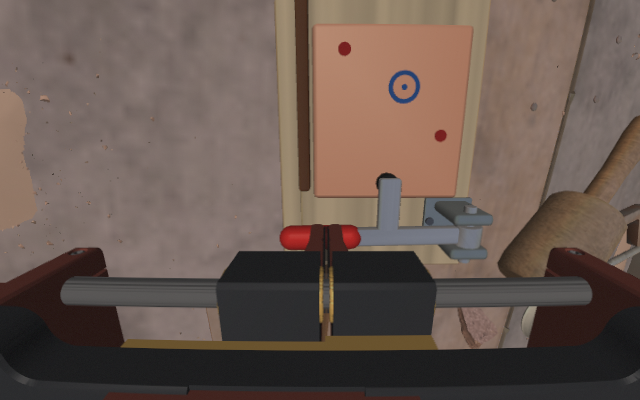

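Run:
```python
from h import *
f0=np.array([-.52,.5,.19]); 
for k in np.arange(0.0,-.025,-.0015):
    move_l(grip(0,k),.02); s=state(); f=(s['ft_force']-f0)@nrm; print(round(k,4),round(s['time'],2),f.round(2),((s['ee_pos']-grip(0))@nrm).round(4))
    if f>11: break
hold(.15);s=state();print((s['ft_force']-f0)@nrm)
snap('wrist','w3')
```

```text
0.0 6.32 -0.25 -0.0002
-0.0015 6.57 5.23 -0.0009
-0.003 6.82 13.83 -0.0014
13.002321346104077
```

View pics/w3.png

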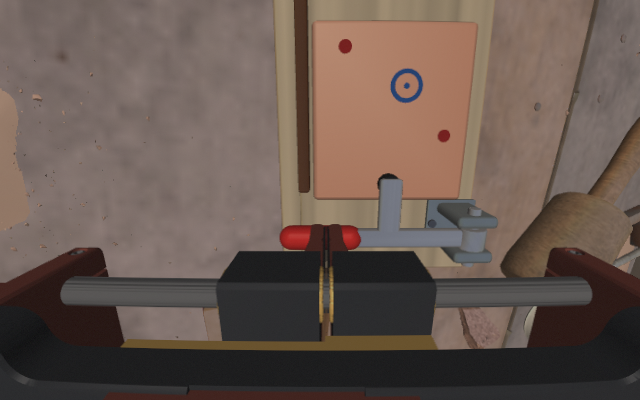

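Run:
```python
from h import *
move_l(grip(0,.06),.2)
d=snap('wrist','w4')
gripper_open()
t=load('top0');p=onz(t,439.5,210.5,.138);print(p)
move_to([p[0],p[1]-.02,.28],quat([0,0,-1],[1,0,0]))
snap('wrist','w5');print(state()['time'],state()['ee_pos'],state()['ft_force'])
```

```text
[ 0.54086941 -0.2974749   0.138     ]
10.4083 [ 0.54111227 -0.31627063  0.28003761] [ 0.39095761 -0.91895894  0.49135976]
```

View pics/w4.png

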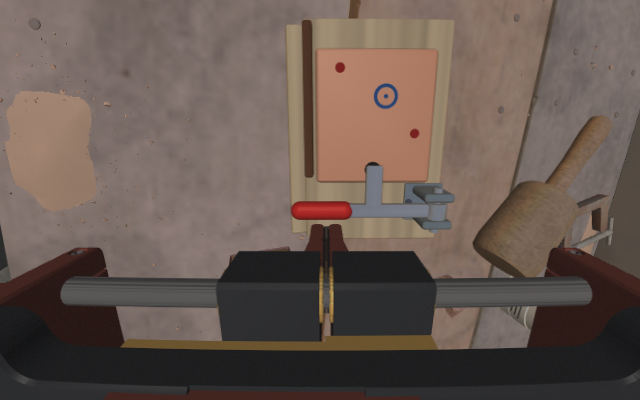

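View pics/w5.png

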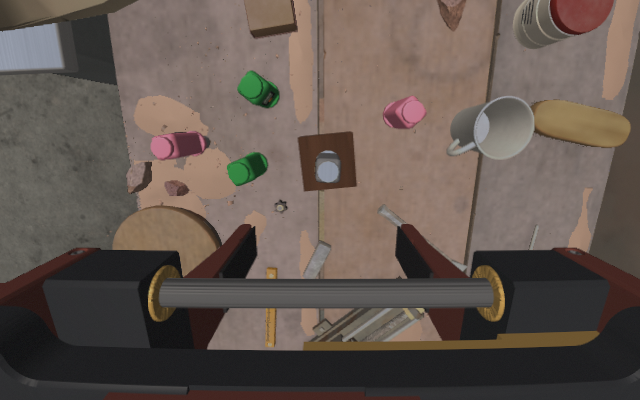

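Run:
```python
from h import *
d=load('w5');f=d['frame']
cv2.imwrite('pics/w5c.png',cv2.resize(f[125:200,290:365],None,fx=7.5,fy=7.5,interpolation=cv2.INTER_CUBIC))
hsv=cv2.cvtColor(f,cv2.COLOR_BGR2HSV).astype(int);H,S,V=hsv[...,0],hsv[...,1],hsv[...,2]
roi=np.zeros(H.shape,bool);roi[125:200,290:365]=1
print(f[150,310],f[190,320],f[172,328],f[155,328])
m=roi&(d['depth']>0)
uu=[];P=[]
for v,u in zip(*np.nonzero(m)): uu.append((u,v));P.append(dep(d,u,v,0))
uu=np.array(uu);P=np.array(P)
ht=abs(P[:,2]-.055)<.005
pts=P[ht][:,:2]; print(len(pts))
rr=cv2.minAreaRect((pts*1000).astype(np.float32));print('holder',rr,np.median(P[ht][:,2]))
for lo,hi in [(.128,.15),(.1,.125)]:
    k=(P[:,2]>lo)&(P[:,2]<hi);print(lo,k.sum(),np.median(P[k],0),cv2.minAreaRect((P[k][:,:2]*1000).astype(np.float32)),'px',uu[k].mean(0))
d4=load('w4')
f=d4['frame'];hsv=cv2.cvtColor(f,cv2.COLOR_BGR2HSV).astype(int);H,S,V=hsv[...,0],hsv[...,1],hsv[...,2]
b=(H>100)&(H<140)&(S>60)&(V<200);mm=np.zeros(b.shape,np.uint8);mm[75:118,365:408]=b[75:118,365:408]
ec,ea,_=cv2.fitEllipse(max(cv2.findContours(mm,0,1)[0],key=cv2.contourArea));print(ec,ea,'ring',dep(d4,*ec,3))
r=(H>=3)&(H<14)&(S>90)&(V>150);q=np.zeros(r.shape,np.uint8);q[55:175,322:432]=r[55:175,322:432];q=cv2.erode(q,np.ones((3,3)))
P=np.array([dep(d4,u,v,0) for v,u in zip(*np.nonzero(q)) if d4['depth'][v,u]>0])
for _ in range(4):
    c0=P.mean(0);nv=np.linalg.svd(P-c0,full_matrices=False)[2][2];nv*=np.sign(nv[2]);rs=(P-c0)@nv;P=P[abs(rs)<max(2.5*rs.std(),1e-4)]
o,g=ray(d4,*ec);print(nv,nrm,o+g*((c0-o)@nv)/(g@nv),rs.std())
```

```text
[40 53 79] [66 83 97] [163 149 142] [69 69 71]
2217
holder ((543.94775390625, -293.64874267578125), (74.06753540039062, 74.29100799560547), 5.517052173614502) 0.05591822770846011
0.128 570 [ 0.54353964 -0.29199708  0.13812226] ((544.186279296875, -293.7537536621094), (27.63280487060547, 27.102720260620117), 85.9942398071289) px [327.44385965 170.02982456]
0.1 54 [ 0.54298728 -0.27978306  0.1144468 ] ((542.2861938476562, -281.39703369140625), (27.528247833251953, 7.338333606719971), 14.471909523010254) px [326.14814815 156.75925926]
(385.3992919921875, 95.59174346923828) (22.53378677368164, 23.818994522094727) ring [0.54835665 0.14158013 0.06383235]
[-0.25584396 -0.02605822  0.96636682] [-0.25579622 -0.02566523  0.96638998] [0.54864859 0.14167728 0.06322761] 0.000650699028619115
```

View pics/w5c.png

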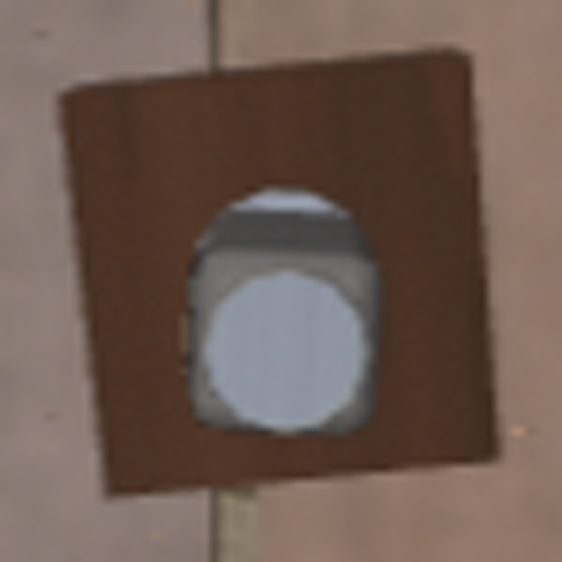

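Run:
```python
from h import *
a=np.deg2rad(-3);q=quat([0,0,-1],[np.cos(a),np.sin(a),0])
move_to([.5441,-.2937,.2],q)
move_l([.5441,-.2937,.086],.12)
hold(.1);s=state();print(s['ee_pos'],s['ft_force'])
close();s=state();print(s['time'],s['ee_pos'],s['ft_force'],s['finger_gap'])
move_l([.5441,-.2937,.18],.12);hold(.2)
s=state();print(s['time'],s['ee_pos'],s['ft_force'],s['finger_gap'])
snap('wrist','w6');snap('scene','s6')
```

```text
[ 0.54465326 -0.29404852  0.08735889] [ 0.00183253 -0.59208945  0.01039985]
12.9833 [ 0.54398925 -0.29369526  0.0859842 ] [-1.38061752 -0.45690873  0.51835307] 0.02780243051630183
14.1167 [ 0.54377997 -0.29348969  0.17882479] [-0.39155075  0.13926057 -1.73375219] 0.027160383093822016
```

View pics/w6.png

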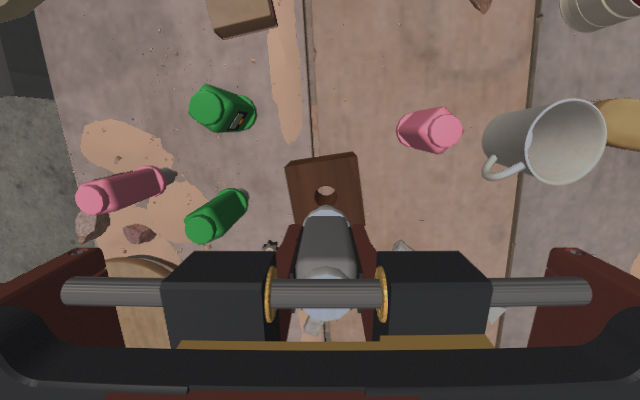

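View pics/s6.png

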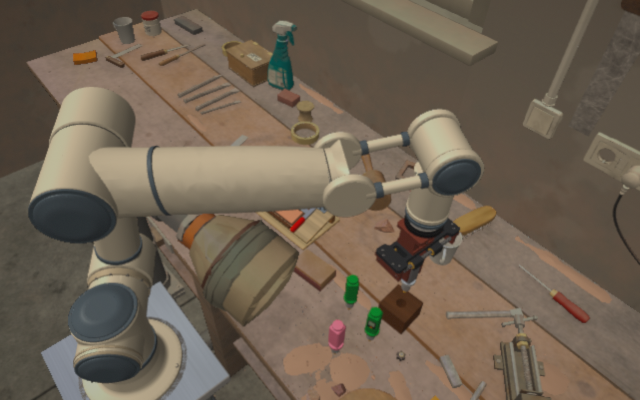

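```bash
cat >> h.py <<'E'
ring=np.array([.5486,.1415,.0633]); Q=quat(-nrm,rx)
E
python3 - <<'E'
from h import *
p=state()['ee_pos']
move_l([p[0],p[1],.25],.3)
move_to(ring+nrm*(.079+.10),Q)
move_l(ring+nrm*(.079+.015),.15);hold(.2)
s=state();print(s['time'],s['ee_pos'],s['ft_force'],(s['ee_pos']-ring)@nrm)
for n in ['wrist','scene','top']: snap(n,n[0]+'7')
for t,(u,v) in [('s7',(290,195)),('t7',(292,206))]:
    f=load(t)['frame'];cv2.imwrite(f'pics/{t}c.png',cv2.resize(f[v-45:v+45,u-50:u+50],None,fx=6,fy=6,interpolation=cv2.INTER_CUBIC))
E
```

```text
17.1083 [0.525071   0.13919245 0.15580741] [-0.27710385 -0.4224431  -0.98031869] 0.09547608487853829
```

View pics/w7.png

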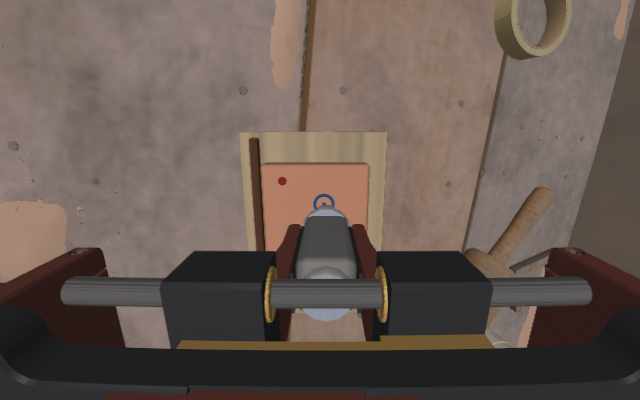

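View pics/s7c.png

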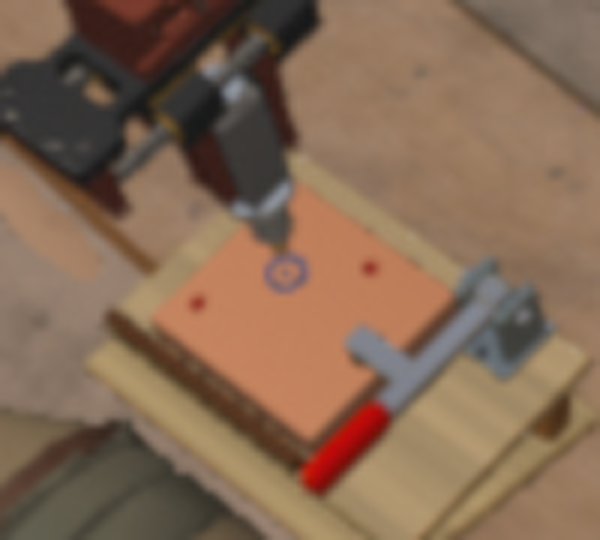

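View pics/t7c.png

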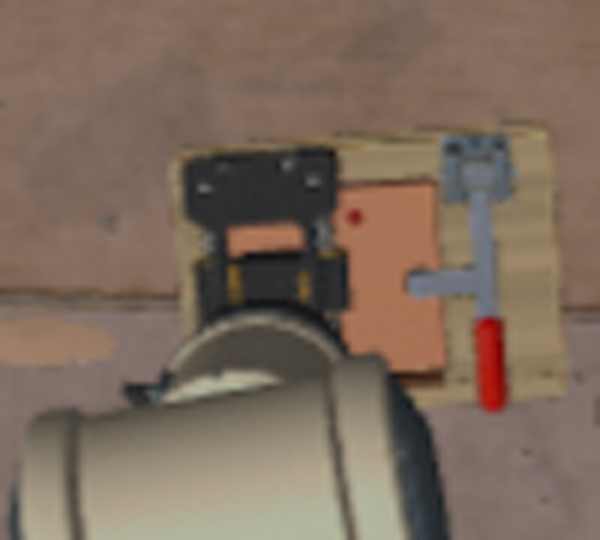

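Run:
```python
from h import *
d=load('s7');s=state();T=s['ee_pos'];q=s['ee_rot'];Rt=R.from_quat(np.r_[q[1:],q[0]]).as_matrix();z=Rt[:,2];print('sq err',np.degrees(np.arccos(-z@nrm)))
cc=lambda P:((np.array(proj(d,P))-[240,150]+.5)*6-.5).round(1)
for n,k in [('cap',-.011-.041),('collar',-.011+.038),('nose',-.011+.072),('tip',-.011+.09)]: print(n,cc(T+z*k))
print('ring',cc(ring),'tip lateral',(T+z*.079-ring)@rx,(T+z*.079-ring)@ry)
f=d['frame'];cv2.imwrite('pics/s7d.png',cv2.resize(f[158:200,268:302],None,fx=14,fy=14,interpolation=cv2.INTER_CUBIC))
```

```text
sq err 0.07378322937059077
cap [215.9  84.6]
collar [256.3 188.1]
nose [272.5 229.5]
tip [280.7 250.7]
ring [287.1 269.7] tip lateral -0.0035536526041931274 6.588471830043516e-05
```

View pics/s7d.png

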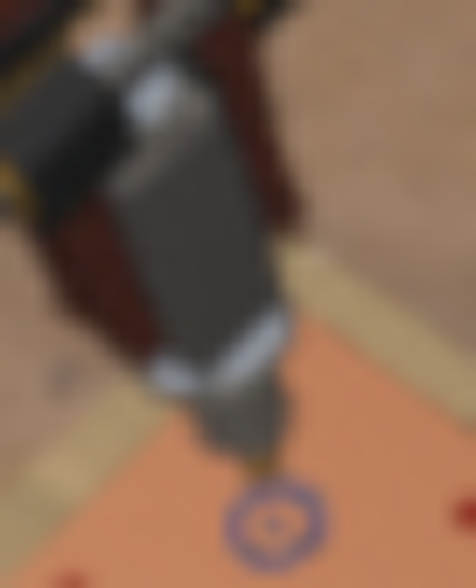

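```bash
cat >> h.py <<'E'
def overlay(d,T,Rt,u0,v0,w,h,k,name):
    z=Rt[:,2];a=cv2.resize(d['frame'][v0:v0+h,u0:u0+w],None,fx=k,fy=k,interpolation=cv2.INTER_CUBIC)
    pp=lambda P:tuple(int(x) for x in ((np.array(proj(d,P))-[u0,v0]+.5)*k-.5))
    C=T-.011*z
    for kz in (-.034,.034):
        pts=np.array([pp(C+kz*z+sx*.014*Rt[:,0]+sy*.014*Rt[:,1]) for sx,sy in [(1,1),(1,-1),(-1,-1),(-1,1)]]);cv2.polylines(a,[pts],True,(0,255,255),1)
    for sx,sy in [(1,1),(1,-1),(-1,-1),(-1,1)]: cv2.line(a,pp(C-.034*z+sx*.014*Rt[:,0]+sy*.014*Rt[:,1]),pp(C+.034*z+sx*.014*Rt[:,0]+sy*.014*Rt[:,1]),(0,255,255),1)
    th=np.linspace(0,6.28,40)
    for kz,r in [(.034,.017),(.042,.017),(.072,.01),(-.041,.012),(.089,.004)]:
        cv2.polylines(a,[np.array([pp(C+kz*z+r*(np.cos(t)*Rt[:,0]+np.sin(t)*Rt[:,1])) for t in th])],True,(0,255,0),1)
    cv2.circle(a,pp(ring),3,(255,255,255),1); cv2.imwrite(name,a)
def tool():
    s=state();q=s['ee_rot'];return s['ee_pos'],R.from_quat(np.r_[q[1:],q[0]]).as_matrix()
E
python3 - <<'E'
from h import *
T,Rt=tool()
overlay(load('s7'),T,Rt,265,158,40,42,14,'pics/ov.png')
overlay(load('w7'),T,Rt,265,190,120,140,4,'pics/ovw.png')
E
```

```text
(no output)
```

View pics/ov.png

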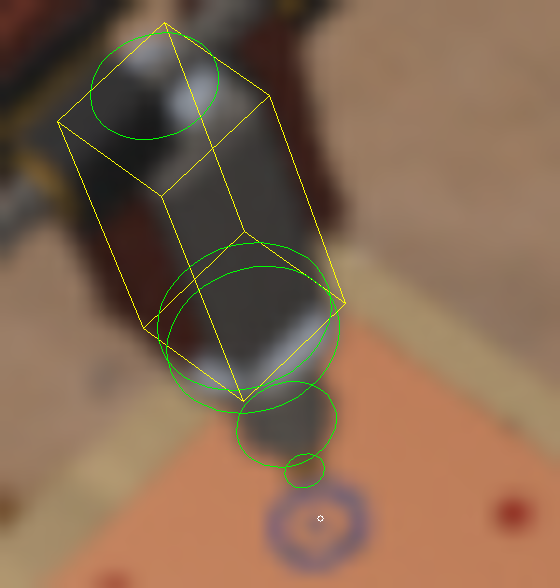

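View pics/ovw.png

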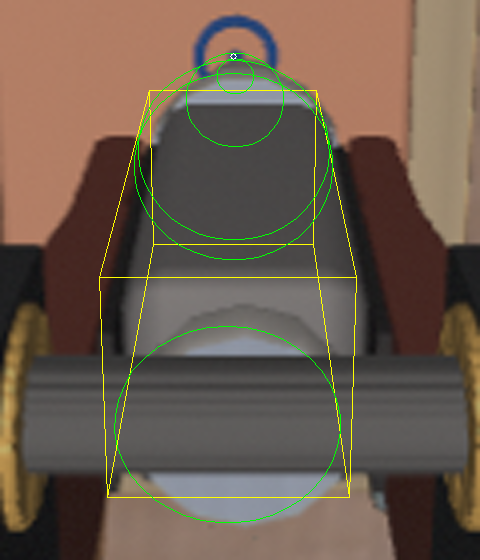

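Run:
```python
from h import *
T,Rt=tool()
d=load('w7');f=d['frame'];a=cv2.resize(f[190:235,295:360],None,fx=9,fy=9,interpolation=cv2.INTER_CUBIC);cv2.imwrite('pics/w7n.png',a)
overlay(d,T,Rt,295,190,65,45,9,'pics/w7o.png')
D=d['depth']
for v in range(196,250,3):
    x=D[v,326]; 
    if x>0: p=dep(d,326,v,0);print(v,(Rt.T@(p-T)).round(4))
```

```text
196 [0.0075 0.0022 0.0938]
199 [0.0044 0.0022 0.0948]
202 [0.0014 0.0022 0.0952]
205 [0.0096 0.0021 0.0563]
208 [0.0166 0.002  0.0242]
211 [0.015  0.002  0.0226]
214 [0.0134 0.002  0.0211]
217 [0.0136 0.002  0.0143]
220 [0.0136 0.002  0.0082]
223 [0.0137 0.002  0.0024]
226 [ 0.0141  0.002  -0.0038]
229 [ 0.0139  0.002  -0.0081]
232 [ 0.0136  0.002  -0.0119]
235 [ 0.0135  0.002  -0.016 ]
238 [ 0.0141  0.0019 -0.0216]
241 [ 0.0143  0.0019 -0.0261]
244 [ 0.0137  0.0019 -0.0284]
247 [ 0.014   0.0019 -0.0325]
```

View pics/w7n.png

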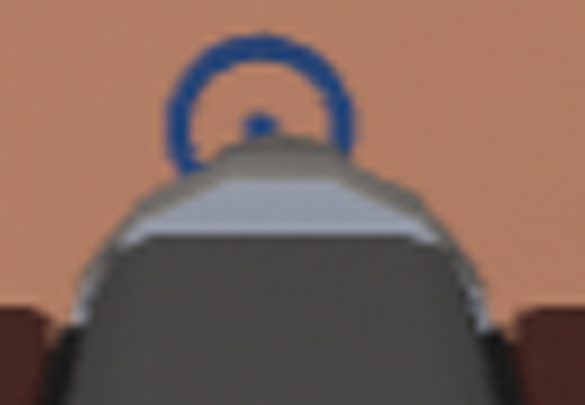

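View pics/w7o.png

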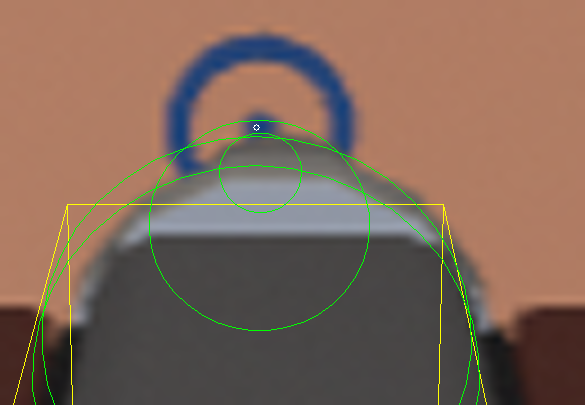

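Run:
```python
from h import *
T,Rt=tool()
d=load('w7');D=d['depth'];f=d['frame']
C,_=ray(d,0,0)
# gauge edges per row: pixels w/ tool-x in grip-face range & depth smooth
for v in range(208,276,6):
    row=[]
    for u in range(290,365):
        if D[v,u]>0:
            p=Rt.T@(dep(d,u,v,0)-T)
            g=f[v,u].astype(int)
            if abs(p[0]-.014)<.0015 and g.max()-g.min()<25 and p[2]<.024: row.append((u,p[1],p[2]))
    if row:
        r=np.array(row);print(v,r[0,0],r[-1,0],'y',r[0,1].round(4),r[-1,1].round(4),'mid',((r[0,1]+r[-1,1])/2).round(4),'z',np.median(r[:,2]).round(3))
hsv=cv2.cvtColor(f,cv2.COLOR_BGR2HSV).astype(int);b=(hsv[...,0]>100)&(hsv[...,0]<140)&(hsv[...,1]>110)
m=np.zeros(b.shape,bool);m[190:212,308:340]=b[190:212,308:340]
vv,uu=np.nonzero(m);P=[]
n=nrm
for u,v in zip(uu,vv):
    o,q=ray(d,u,v);p=o+q*((ring-o)@n)/(q@n);P.append(Rt.T@(p-T))
P=np.array(P);k=P[:,:2]
from scipy.optimize import least_squares
res=least_squares(lambda c:np.hypot(k[:,0]-c[0],k[:,1]-c[1])-.009,[0,0],loss='soft_l1',f_scale=.001);print('ring tool xy',res.x,len(k),P[:,2].mean(), 'nominal',Rt.T@(ring-T))
s=load('s7')
for n_,v in [('rx',rx),('ry',ry)]: print(n_,np.array(proj(s,ring+.001*v))-np.array(proj(s,ring)))
```

```text
214 309.0 341.0 y -0.0094 0.0121 mid 0.0013 z 0.022
220 307.0 345.0 y -0.0099 0.014 mid 0.002 z 0.008
226 306.0 344.0 y -0.0099 0.0126 mid 0.0014 z -0.003
232 305.0 346.0 y -0.0097 0.0131 mid 0.0017 z -0.012
238 303.0 348.0 y -0.0101 0.0136 mid 0.0017 z -0.021
244 301.0 350.0 y -0.0106 0.014 mid 0.0017 z -0.028
250 300.0 350.0 y -0.0105 0.0133 mid 0.0014 z -0.035
256 299.0 352.0 y -0.0104 0.0137 mid 0.0017 z -0.041
262 306.0 348.0 y -0.0068 0.0115 mid 0.0023 z -0.045
ring tool xy [-8.00195185e-04 -3.14871673e-06] 72 0.0947490319763201 nominal [-6.79372571e-05 -5.32589929e-04  9.47486393e-02]
rx [ 0.25754322 -0.1830213 ]
ry [-0.24735168 -0.1822039 ]
```

```bash
cat >> h.py <<'E'
ring=ring-.0020*(rx*np.cos(.26)+np.array([0,0,np.sin(.26)]))-.0003*ry
E
python3 - <<'E'
from h import *
move_l(ring+nrm*(.079+.0045),.06);hold(.2)
s=state();print(s['time'],s['ft_force'],(s['ee_pos']-ring)@nrm)
for n in ['wrist','scene']: snap(n,n[0]+'8')
T,Rt=tool();np.savez('pics/tool8.npz',T=T,Rt=Rt)
overlay(load('s8'),T,Rt,265,170,40,35,14,'pics/ov8.png')
a=load('s8')['frame'];cv2.imwrite('pics/s8c.png',cv2.resize(a[178:203,275:300],None,fx=22,fy=22,interpolation=cv2.INTER_CUBIC))
a=load('w8')['frame'];cv2.imwrite('pics/w8c.png',cv2.resize(a[185:235,295:360],None,fx=9,fy=9,interpolation=cv2.INTER_CUBIC))
E
```

```text
17.7833 [ 0.80184166  0.23243579 -2.05994772] 0.0836359723293482
```

View pics/s8c.png

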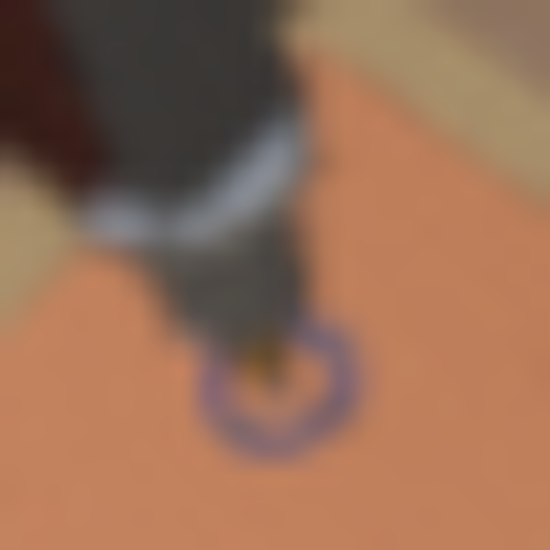

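View pics/w8c.png

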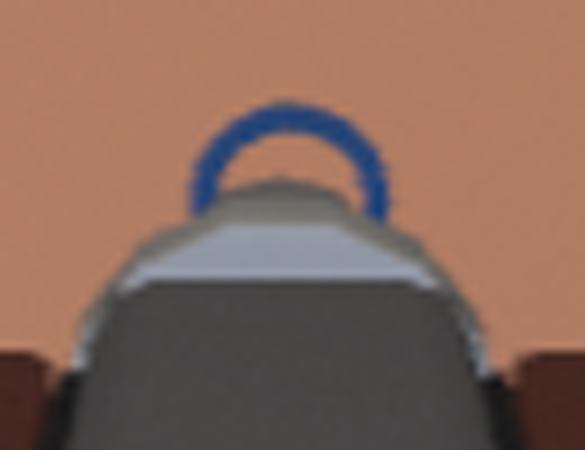

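View pics/ov8.png

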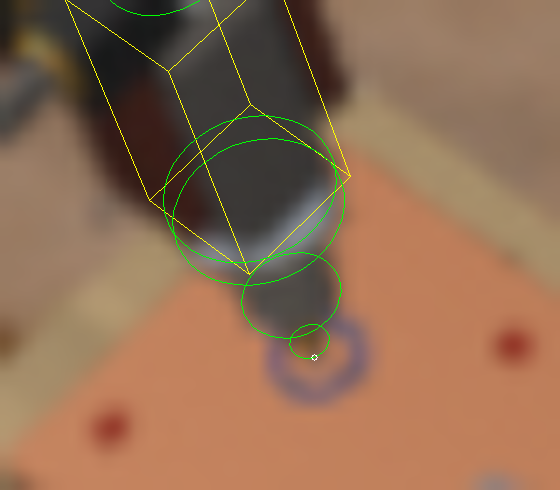

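```bash
cat >> h.py <<'E'
ring=ring+.0007*(rx*np.cos(.26)+np.array([0,0,np.sin(.26)]))
E
python3 - <<'E'
from h import *
move_l(ring+nrm*(.079+.004),.03);hold(.3)
F=[]
for _ in range(8): hold(.05);F.append(state()['ft_force']@nrm)
f0=np.mean(F);print('f0',f0,np.std(F))
for h in np.arange(.003,-.0035,-.001):
    move_l(ring+nrm*(.079+h),.03)
    F=[]
    for _ in range(6): hold(.04);F.append(state()['ft_force']@nrm)
    s=state();print(round(h,4),round(s['time'],2),'F',round(np.mean(F)-f0,2),round(np.std(F),2),'h',((s['ee_pos']-ring)@nrm-.079).round(4))
    if np.mean(F)-f0>3.2: break
E
```

```text
f0 -1.7479637445813874 0.7289499683089933
0.003 19.33 F -0.22 0.47 h 0.003
0.002 19.83 F -0.17 0.2 h 0.002
0.001 20.33 F 0.15 0.6 h 0.001
0.0 20.83 F 0.21 0.17 h 0.0001
-0.001 21.33 F 0.01 0.43 h -0.0009
-0.002 21.83 F 1.11 0.53 h -0.0019
-0.003 22.33 F 2.36 0.47 h -0.0029
```

Run:
```python
from h import *
for h in [-.004,-.005,-.006]:
    move_l(ring+nrm*(.079+h),.03);hold(.2)
    F=[]
    for _ in range(30): hold(.04);F.append(state()['ft_force'])
    F=np.array(F);s=state();print(round(h,4),round(s['time'],2),'F',round((F@nrm).mean()+1.75,2),F.mean(0).round(2),round((F@nrm).std(),2),'h',((s['ee_pos']-ring)@nrm-.079).round(4))
T,Rt=tool();print(np.degrees(np.arccos(-Rt[:,2]@nrm)))
for n in ['wrist','scene']: snap(n,n[0]+'9')
a=load('s9')['frame'];cv2.imwrite('pics/s9c.png',cv2.resize(a[165:235,265:345],None,fx=8,fy=8,interpolation=cv2.INTER_CUBIC))
a=load('w9')['frame'];cv2.imwrite('pics/w9c.png',cv2.resize(a[185:235,295:360],None,fx=9,fy=9,interpolation=cv2.INTER_CUBIC))
d=load('w9')
for v in range(214,262,8): print(v,(Rt.T@(dep(d,326,v,1)-T)).round(4))
```

```text
-0.004 24.03 F 2.92 [0.23 0.11 1.27] 0.53 h -0.004
-0.005 25.73 F 3.42 [0.66 0.23 1.91] 0.36 h -0.005
-0.006 27.43 F 4.08 [0.41 0.38 2.52] 0.54 h -0.006
0.002939977702132169
214 [0.0132 0.0015 0.0226]
222 [0.0139 0.0015 0.0045]
230 [ 0.0138  0.0015 -0.0088]
238 [ 0.014   0.0015 -0.0207]
246 [ 0.0136  0.0014 -0.0298]
254 [ 0.0141  0.0014 -0.0395]
```

View pics/s9c.png

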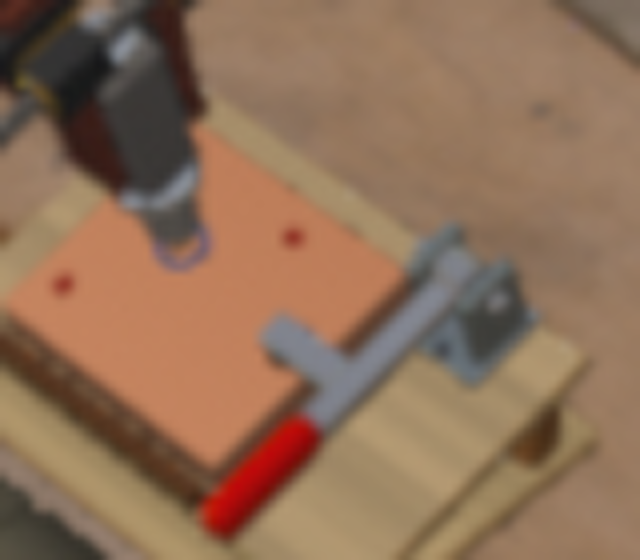

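View pics/w9c.png

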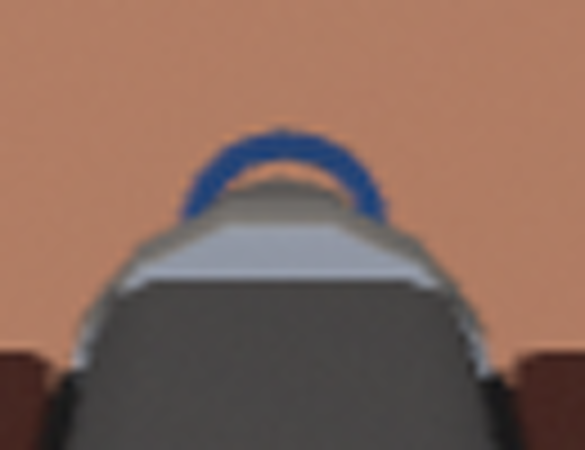

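Run:
```python
from h import *
from scipy.optimize import least_squares
move_l(ring+nrm*(.079-.0063),.03);hold(.3)
d=snap('wrist','w10');sc=snap('scene','s10');T,Rt=tool();f=d['frame']
hsv=cv2.cvtColor(f,cv2.COLOR_BGR2HSV).astype(int);b=(hsv[...,0]>100)&(hsv[...,0]<140)&(hsv[...,1]>110)
m=np.zeros(b.shape,bool);m[190:212,308:345]=b[190:212,308:345]
vv,uu=np.nonzero(m);P=[]
# face plane height from the wrist depth itself near the ring
F=np.array([Rt.T@(dep(d,u,v,1)-T) for u in range(300,352,4) for v in range(180,198,4)]);zf=np.median(F[:,2]);print('face z in tool',zf,'-> compressed by', .079-zf)
for u,v in zip(uu,vv):
    o,q=ray(d,u,v);o=Rt.T@(o-T);q=Rt.T@q;P.append(o+q*(zf-o[2])/q[2])
k=np.array(P)[:,:2]
res=least_squares(lambda c:np.hypot(k[:,0]-c[0],k[:,1]-c[1])-.009,[0,0],loss='soft_l1',f_scale=.001);print('ring tool xy',res.x,len(k))
cn=[v for v in range(165,235)]
print(state()['time'])
overlay(sc,T,Rt,265,170,40,35,14,'pics/ov10.png')
```

```text
face z in tool 0.07280716778893233 -> compressed by 0.0061928322110676726
ring tool xy [-0.00032855  0.0016549 ] 61
28.1833
```

View pics/ov10.png

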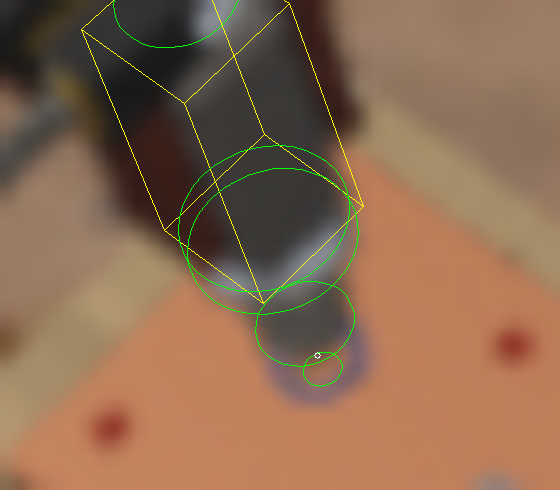

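Run:
```python
from h import *
F=[]
for _ in range(40): hold(.05);F.append(state()['ft_force'])
F=np.array(F);s=state();T,Rt=tool()
print('F',(F@nrm).mean()+1.75,(F@nrm).std()/6,s['time'],np.abs(s['dq']).max(),s['finger_gap'],((T-ring)@nrm-.079),np.degrees(np.arccos(-Rt[:,2]@nrm)))
job_done();print('done')
```

```text
F 4.2026057612826655 0.09080374694165667 30.1833 0.0015726431225848974 0.028031984992022026 -0.006317406262156086 0.0016201296986437443
the job is handed in; nothing more can be done
done
```

I handed the job in at about 30.2 s, with the arm still pressing the gauge on the blue ring. I've had no verdict back.

- **Lever:** I pressed it down onto its stop with about 13 N. It stayed down after I let go, and the later pictures still show the foot on the tablet.
- **Gauge:** I took the grey one from the wooden holder. The gripper gap of 28 mm matches its grip, and the depth readings show it straight in the jaws.
- **Aim:** My first estimate of the ring was about 1.3 mm off, because the wrist camera reads about 1.7 mm to one side along the jaws. I corrected this by comparing gauge and ring in the wrist and scene views. At the last check the plunger was within about 0.5 mm of the ring's centre in the wrist view, and the scene view agreed.
- **Squareness:** The tool was within 0.1° of the estimated line square to the face. That line comes from the given 15° slope and the measured yaw, and the tablet's depth readings agreed with it.
- **Press depth:** The spring force was 4.20 N, with about 0.2 N of uncertainty in the zero. That matches the 4.2 N given for half-way, so I put the plunger at about 5 mm. The wrist depth reading gave 6.2 mm instead. I trusted the force, because that camera is only good to about 2 mm.

The tablet showed no sign of having moved in the pictures, and I did not touch the other things on the bench.

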